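# Fit the upper disc of the bench mill over its spacer sheet and hold it pressed

## Task

Lay the white spacer sheet that has the square window flat on the mill's round lower plate, over the shaft, and let go of it; then lift the upper disc by its grip bar, turn it until the cross slot under it meshes with the cross-shaped shaft, and slide it fully home on the sheet. Keep pressing so that the sprung lower plate stays pushed right down, and finish like that, still holding the disc down: do not let go. Leave everything else on the table where it is.

Things in the scene. Friction and masses are not known exactly. Their poses are not given: they have to be found in the camera images.
- sheet: White plastic spacer sheet, 100 (its x) by 64 (its y) by 5 mm thick, about 60 g, with a square window 36 by 36 mm in its middle. It starts lying flat on a black stand 80 by 40 mm and 24 mm high, so its two long edges overhang the stand by 12 mm each. Origin: centre of its underside; z up.
- disc: Upper mill disc, 0.2 to 0.3 kg, standing on the table. A square aluminium hub 56 by 56 mm, 26 mm high, whose underside has a cross slot: two grooves 11 mm wide, 26 mm deep, along its x and its y, open at the sides of the hub. Above it a toothed rim 80 mm across and 6 mm thick (26 to 32 mm above the underside), and on top a black grip bar 50 (along x) by 16 (along y) by 38 mm high (32 to 70 mm above the underside). Origin: centre of its underside; z up.
- shaft: The mill's steel drive shaft, braked: it does not turn. Upright, cross-shaped in section: two bars, each 26 mm long and 7 mm thick, along its x and its y (it looks the same every quarter turn), with ridge-shaped tops (bevelled over the last 3.5 mm). Origin: on its axis at the level of the lower plate's top face when that plate is up, 75 mm above the table; the shaft's tip is 23 mm above the origin; z up.
- mill: White bench mill, fixed to the table. Housing 200 (its x) by 160 (its y) by 35 mm high, with a motor box 60 mm high on its +x side, 100 to 140 mm from the shaft axis. In its middle a pedestal of radius 20 mm carries the round lower plate (radius 27 mm, 10 mm thick, top face 75 mm above the table), with the shaft standing up through its centre. Origin: under the shaft axis, at table level; z up.
- platen (a joint): How far the mill's sprung lower plate is pushed down, in m: 0 is up, 0.006 is right down on its stop. It starts to yield at about 5 N of load on it and reaches the stop at about 11 N (the weight of the sheet and disc, 2.5 to 3.7 N, counts towards it but does not move it).
- blank: Bystander: a white sheet of the same outer size as the spacer sheet but with no window, lying on the other, equal black stand. Origin: centre of its underside.
- weight: Bystander: brass calibration weight, 24 mm across, 32 mm tall. Origin: centre of its underside.
- pen: Bystander: pen, 130 mm long, lying along its x. Origin: its middle, underside.
- jar: Bystander: amber jar with lid, 56 mm across, 70 mm tall. Origin: centre of its underside.
- cup: Bystander: clear cup, 60 mm across the rim, 50 mm tall. Origin: centre of its underside.
- puck: Bystander: dark steel disc 44 mm across, 18 mm thick. Origin: centre of its underside.
Things that resemble listed ones, but are neither listed nor needed, are in the scene too. What is shaped like the sheet but purple is not meant. Leave any purple look-alike of the disc alone.

How it is judged (in metres and radians):
On the way, in this order (a step that is already met when the one before it is completed fails the run):
1. the windowed sheet lies flat on the lower plate with the shaft through its window, let go (horizontal distance between sheet and shaft below 0.008 m and z of sheet in the frame of shaft between -0.003 and 0.002 m and angle between sheet's own z axis and vertical below 0.06 rad and contact force between the fingers and sheet below 0.1 N and linear speed of sheet below 0.02 m/s), for 0.2 s.
2. the disc is meshed on the shaft and down on the sheet (horizontal distance between disc and shaft below 0.0035 m and z of disc in the frame of shaft below 0.0075 m and angle between disc's own z axis and vertical below 0.07 rad and horizontal distance between sheet and shaft below 0.008 m and z of sheet in the frame of shaft below 0.002 m and angle between sheet's own z axis and vertical below 0.06 rad), for 0.2 s.
At the end, for the whole second after the job is handed in: Sheet flat (0.06 rad) on the lower plate within 8 mm of the shaft axis; disc meshed within 3.5 mm of the axis, upright (0.07 rad), on the sheet; fingers bear on the disc (over 3 N), disc on the sheet (over 4 N), lower plate held down over 4.5 of its 6 mm; at rest (all of step 2 and value of joint platen above 0.0045 m and contact force between the fingers and disc above 3 N and contact force between disc and sheet above 4 N and linear speed of disc below 0.02 m/s); the arm keeps its last pose, push and grip.
It fails at once if a bystander is shifted by more than 30 mm (distance of any of blank, weight, pen, jar, cup, puck from where it was at the start of the episode above 0.03 m).
It also fails if it takes over 61 s, if anything falls off the work surface, if the arm or the gripper's body presses on something with over 40 N, if the wrist force passes 120 N, or if a joint passes its speed limit or range.

## Robot

A 7-joint arm with a two-finger parallel gripper is mounted at the origin on the work surface. World frame = base frame: x ahead of the robot, y to its left, z up, the work surface at z = 0. Lengths are in mm, angles in rad, forces in N, time in s.
With the tool pointing down it reaches from about 400 to 875 mm from the base axis. Payload 4.4 kg.
Tool frame: the origin (TCP) lies midway between the tips of the shut fingers; the grasp point (between the pads) lies 19 mm behind it; z points along the fingers, y is the direction in which the jaws open and shut (so a half turn about z gives the same grasp; the last joint's range is limited). The gripper opens to 85 mm and grips with 20 to 120 N. Pads are 22 mm wide; open, the fingers measure 114 mm over their backs; the gripper's body (76 mm by 85 mm) begins 54 mm behind the grasp point. The pads swing forward as they close: fully open they stand 13 mm farther back than shut.
Start: joints at [-1.36, 0.628, 0.038, 1.517, -0.027, 0.996, -0.02], TCP at [177.607, 625.279, 231.313] pointing down, gripper open.
Joint ranges: [-3.06, 3.06], [-0.37, 2.12], [-1.25, 1.32], [0.18, 2.47], [-1.1, 4.24], [0.23, 1.98], [-2.94, 2.94]. Speed limits (rad/s): [2.57, 2.57, 3.14, 3.14, 3.14, 3.14, 3.14].

## Interface

Orientations are given as [roll, pitch, yaw] about the fixed x, y, z axes, in that order (R = Rz(yaw) Ry(pitch) Rx(roll)).
In Python, from cell import * gives the robot as it stands. The module is installed in compiled form; this text tells all that it offers.
- The arm moves only by the tool move_arm, never from a script. Its argument "series" is a list of rows, each a list of 2 entries, a list of its own where there are three numbers: the shift along the tool's x, y, z in m, then the turn about the tool's z in rad. In form: [[[x, y, z], yaw], ...]. A call has 1 to 5 rows; each row is the pose to reach, as a shift and turn from the pose measured when the call began, along the tool's axes at that moment; what a row does not reach only later rows make up. A row lasts 1/8 s, in which the tool goes at most 62.5 mm and 10.7 degrees, less where a joint would pass 70% of its speed; a pose out of reach is approached as far as the arm can. A call with a gripper value outside its range is refused whole. "claw" is the opening, from 0 (shut) to 1 (fully open), set as the call begins (left out, the last holds). The fingers move at their own pace and stop on an object; the grip force is fixed at half the most. Time passes only in rows, so rows that repeat a pose let the fingers close. It gives the time, the measured TCP pose, the force and the opening at its end, in the units of the state.
- read_state(): the state, without advancing time (a new reading comes with each control period).
- get_image(name): name is "scene" or "side" or "wrist"; returns the picture (384x512x3 uint8, blue, green, red); there is no depth.
- camera_model(name): a dict with "fov_y" (degrees; the focal length in pixels is half the picture's height over the tangent of half this angle, whatever the lens; pixels are square), "cx", "cy" (the principal point, pixels), "pose" (4x4, takes a point from camera to world coordinates); the wrist camera has in their place "tool_from_camera" (4x4, takes a point from camera to tool coordinates, whose origin is the TCP and whose axes are the flange's). Camera axes: x right, y down, z forward; pixel columns grow to the right and rows downward; lengths in mm; the calibration is good to about 2 mm. The wrist camera is an equidistant fisheye: a pixel r from the principal point sees the ray r / f radians off the axis. A picture is of the moment at which its call begins: read the wrist's pose just before it. camera_model takes no time and is no camera call.
- finish_job(): hands the job in, once; it reports no verdict.
The state is a dict: "clock": time; "qpos": joint angles; "qd": joint speeds; "tau": joint torques, N m; "eef_pos": TCP position; "tool_rot": TCP orientation; "force": force on the tool from outside, world axes, zero at the start; "torque": the same for the moment, N m; "width": finger opening in mm.
Only numpy, scipy, OpenCV 4.12 (cv2) and the standard library are available. Lean on these libraries where they do the work, as an engineer would, in place of code of your own. Each camera call takes 0.05 s, during which the arm holds its last target. There are 200 camera calls.

## Working session

There is one attempt and no reset: what is moved stays moved. The work goes in short steps, Python scripts to look and compute and a tool call to move; the robot and the scene stay as the last step left them, time stands still between calls to the robot, and variables do not carry over. Pictures are saved under pics/ and viewed, about 8 in all and at most 12, crops included, and the job is handed in when it is done.

Besides the shell and the picture viewer there is one more tool, called in YAML: its name, and indented under it one key for each argument. move_arm: Moves the arm, as the interface text tells. Its arguments: {"type":"object","properties":{"series":{"type":"array"},"claw":{"type":"number"}},"required":["series"]}

```bash
mkdir -p pics; python3 - <<'E'
from cell import *
import cv2,numpy as np
s=read_state();print({k:np.round(v,3).tolist() for k,v in s.items()})
for n in("scene","side","wrist"):
    cv2.imwrite(f"pics/{n}0.png",get_image(n))
    m=camera_model(n);print(n,{k:np.round(v,3).tolist() for k,v in m.items()})
a=cv2.imread("pics/scene0.png");cv2.imwrite("pics/scene0b.png",cv2.resize(a,(800,600),interpolation=cv2.INTER_CUBIC))
a=cv2.imread("pics/side0.png");cv2.imwrite("pics/side0b.png",cv2.resize(a,(800,600),interpolation=cv2.INTER_CUBIC))
E
```

```text
{'clock': 0.0, 'qpos': [-1.36, 0.629, 0.038, 1.518, -0.027, 0.996, -0.02], 'qd': [-0.001, -0.0, -0.002, 0.001, -0.002, -0.001, -0.0], 'tau': [0.0, -56.341, 1.226, -19.345, 0.011, 0.01, -0.0], 'eef_pos': [177.466, 624.644, 230.364], 'tool_rot': [-3.14, 0.0, 2.865], 'force': [0.324, 0.339, 0.349], 'torque': [-0.022, -0.018, -0.052], 'width': 85.317}
scene {'fov_y': 46.545, 'cx': 257.941, 'cy': 198.402, 'pose': [[-0.816, 0.432, -0.385, 1008.198], [0.579, 0.597, -0.555, 733.62], [-0.01, -0.676, -0.737, 1038.577], [0.0, 0.0, 0.0, 1.0]]}
side {'fov_y': 55.723, 'cx': 253.117, 'cy': 190.005, 'pose': [[0.965, -0.114, 0.235, 256.055], [-0.261, -0.447, 0.855, -818.183], [0.008, -0.887, -0.461, 546.569], [0.0, 0.0, 0.0, 1.0]]}
wrist {'fov_y': 65.706, 'cx': 256.069, 'cy': 192.923, 'tool_from_camera': [[0.001, -0.956, -0.293, 75.293], [1.0, 0.001, -0.001, -0.226], [0.001, -0.293, 0.956, -142.4], [0.0, 0.0, 0.0, 1.0]]}
```

View pics/scene0b.png

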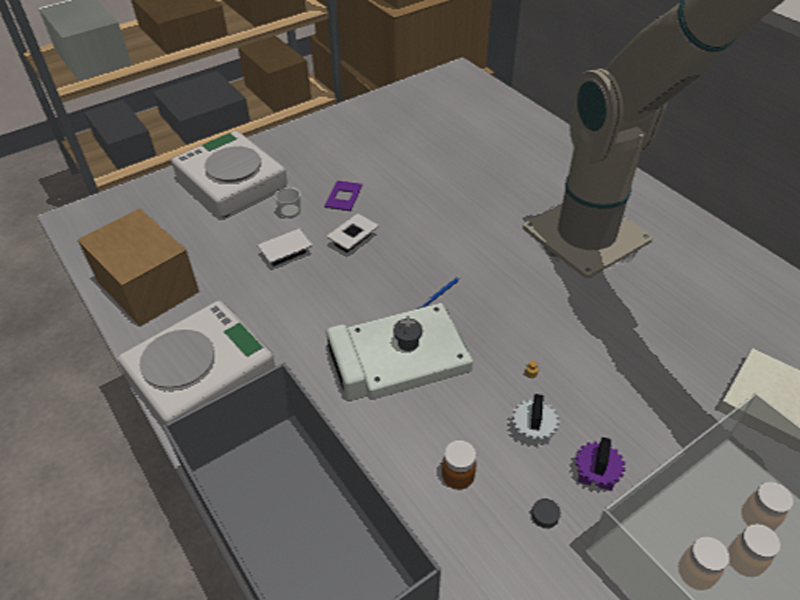

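View pics/side0b.png

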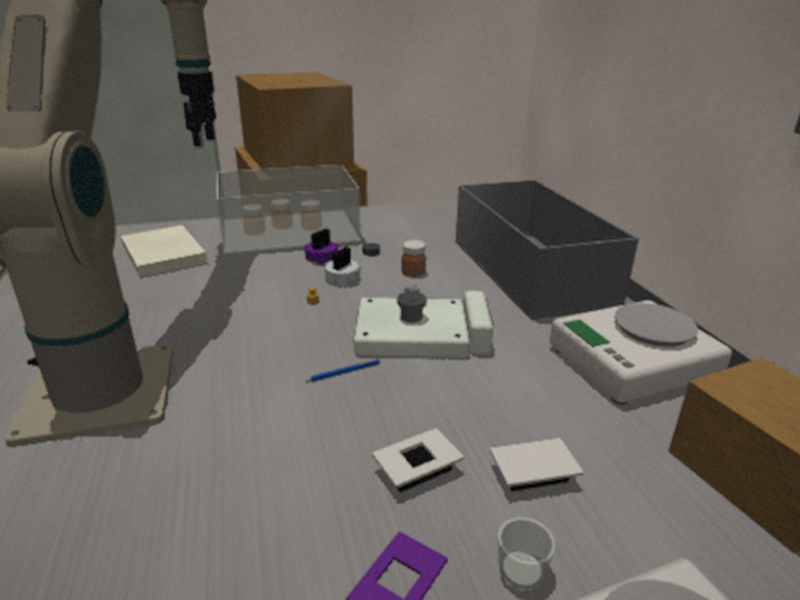

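The scene shows, at 800 px scale, the windowed white sheet at (353,232). It could be confused with the blank at (285,247) or the purple windowed sheet at (343,195). The grey toothed disc is at (536,418), with its purple look-alike at (600,465). The mill shaft is at (408,322). I choose the white windowed sheet and the grey disc, and check both in one crop montage.

```bash
cat > h.py <<'E'
from cell import *
import cv2,numpy as np
from scipy.spatial.transform import Rotation as R
def ray(n,p):
    m=camera_model(n);f=192/np.tan(np.radians(m["fov_y"])/2)
    x,y=p[0]-m["cx"],p[1]-m["cy"]
    if n=="wrist":
        s=read_state();T=np.eye(4);T[:3,:3]=R.from_euler("xyz",s["tool_rot"]).as_matrix();T[:3,3]=s["eef_pos"]
        P=T@m["tool_from_camera"];r=np.hypot(x,y);t=r/f
        d=np.array([x/r*np.sin(t),y/r*np.sin(t),np.cos(t)])
    else: P=np.array(m["pose"]);d=np.array([x/f,y/f,1])
    P=np.array(P);return P[:3,3],P[:3,:3]@d/np.linalg.norm(d)
def hit(n,p,z):
    o,d=ray(n,p);return o+d*(z-o[2])/d[2]
def rel(p,yaw=None):
    "world point (mm) -> shift in tool axes (m); yaw = wanted world yaw of tool (mod pi)"
    s=read_state();M=R.from_euler("xyz",s["tool_rot"]).as_matrix()
    print("shift",np.round(M.T@(np.array(p)-s["eef_pos"])/1000,4),"toolrot",np.round(s["tool_rot"],4),"clock",s["clock"])
    if yaw is not None:
        x=M[:,0];c=np.arctan2(x[1],x[0]);d=(yaw-c+np.pi/2)%np.pi-np.pi/2
        print("turn about tool z",round(-d,4))
E
python3 - <<'E'
import cv2,numpy as np
s=cv2.imread("pics/scene0.png");d=cv2.imread("pics/side0.png")
C=[(s,226,149),(s,343,268),(s,261,212),(d,267,294),(d,219,171),(d,263,198)]
t=[]
for a,x,y in C:
    c=a[y-24:y+24,x-32:x+32];t.append(cv2.resize(c,(256,192),interpolation=cv2.INTER_CUBIC))
cv2.imwrite("pics/m1.png",np.vstack([np.hstack(t[:3]),np.hstack(t[3:])]))
from h import *
for n,p,z in [("scene",(226,149),29),("side",(267,294),29),("scene",(343,253),70),("side",(219,165),70),("scene",(260.5,206),98),("side",(263,185),98)]: print(n,p,hit(n,p,z).round(1))
E
```

```text
scene (226, 149) [ 437.  -277.7   29. ]
side (267, 294) [ 429.4 -298.9   29. ]
scene (343, 253) [433.6 295.1  70. ]
side (219, 165) [437.1 264.1  70. ]
scene (260.5, 206) [528.   52.9  98. ]
side (263, 185) [518.8  35.6  98. ]
```

View pics/m1.png

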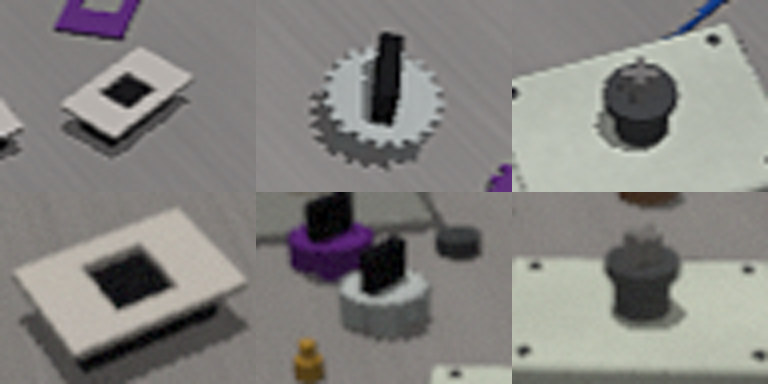

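The montage confirms both choices: the white sheet has a dark window with its centre at (226,148) scene px, and the disc is grey with a black bar. Next I work out positions and yaws.

```bash
python3 - <<'E'
from h import *
def tri(p,q):
    o1,d1=ray("scene",p);o2,d2=ray("side",q)
    a=np.linalg.lstsq(np.c_[d1,-d2],o2-o1,rcond=None)[0];u,v=o1+d1*a[0],o2+d2*a[1]
    return ((u+v)/2).round(1),np.linalg.norm(u-v).round(1)
print("sheet",tri((226,147.75),(267.25,291.25)));print("bar",tri((344,253.5),(219.5,162)));print("shaft",tri((261,205.5),(263,186)))
def ang(n,a,b,z):
    d=hit(n,b,z)-hit(n,a,z);return np.linalg.norm(d).round(1),np.degrees(np.arctan2(d[1],d[0])).round(1)
S=[(209.5,150.75),(229,136.75),(242.5,144.25),(222.25,159.75)];D=[(238.5,290),(280,274),(296.5,291.5),(254.25,311.5)]
for n,c in(("scene",S),("side",D)):print(n,[ang(n,c[i],c[(i+1)%4],29) for i in range(4)])
print("mean c",np.mean([hit("scene",c,29) for c in S],0).round(1),np.mean([hit("side",c,29) for c in D],0).round(1))
for p in [(480,40,350),(560,-60,350),(440,-270,250)]: rel(p)
E
```

```text
sheet (array([ 432.4, -287.3,   25.2]), np.float64(2.2))
bar (array([439. , 296.8,  69.5]), np.float64(12.2))
shaft (array([521.8,  46. ,  89.5]), np.float64(0.7))
scene [(np.float64(96.8), np.float64(-166.1)), (np.float64(63.3), np.float64(104.5)), (np.float64(102.1), np.float64(14.6)), (np.float64(64.8), np.float64(-80.2))]
side [(np.float64(100.0), np.float64(14.4)), (np.float64(60.4), np.float64(-75.6)), (np.float64(100.7), np.float64(-162.9)), (np.float64(65.2), np.float64(103.9))]
mean c [ 433.6 -283.5   29. ] [ 433.1 -291.6   29. ]
shift [-0.4508 -0.4801 -0.1187] toolrot [-3.1401  0.      2.8648] clock 0.15
shift [-0.5551 -0.5544 -0.1186] toolrot [-3.1401  0.      2.8648] clock 0.15
shift [-0.4971 -0.789  -0.0183] toolrot [-3.1401  0.      2.8648] clock 0.15
```

```bash
cat >> h.py <<'E'
def plan(wps):
    "wps: (world xyz mm, world tool-x yaw); prints per-call shift and turn, tool straight down"
    s=read_state();p=np.array(s["eef_pos"]);y=s["tool_rot"][2]
    for q,w in wps:
        c,n=np.cos(y),np.sin(y);d=(np.array(q)-p)/1000
        print(np.round([c*d[0]+n*d[1],n*d[0]-c*d[1],-d[2]],4),"turn",round(y-w,3));p,y=np.array(q),w
E
python3 -c "
from h import *
plan([((380,400,350),1.95),((520,130,330),1.05),((510,-130,300),.255),((433,-287,250),.255)])"
```

```text
[-0.2563 -0.1609 -0.1194] turn 0.915
[-0.3026  0.0301  0.02  ] turn 0.9
[-0.2305  0.1207  0.03  ] turn 0.795
[-0.1141  0.1325  0.05  ] turn 0.0
```

move_arm:
  series:
    - [[-0.256,-0.161,-0.119],0.915]
    - [[-0.256,-0.161,-0.119],0.915]
    - [[-0.256,-0.161,-0.119],0.915]
    - [[-0.256,-0.161,-0.119],0.915]
    - [[-0.256,-0.161,-0.119],0.915]
  claw: 1

```text
clock: 0.78
eef_pos: [372.9, 407.2, 346.0]
tool_rot: [-3.141, 0.001, 1.944]
force: [0.1, -0.2, 0.8]
width: 85.3
```

move_arm:
  series:
    - [[-0.303,0.03,0.02],0.9]
    - [[-0.303,0.03,0.02],0.9]
    - [[-0.303,0.03,0.02],0.9]
    - [[-0.303,0.03,0.02],0.9]
    - [[-0.303,0.03,0.02],0.9]

```text
clock: 1.4
eef_pos: [512.0, 133.9, 326.2]
tool_rot: [3.141, 0.001, 1.038]
force: [0.7, 0.9, -0.1]
width: 85.4
```

```bash
python3 -c "
from h import *
s=read_state();print(s['eef_pos'],s['tool_rot'],s['qpos'])
plan([((510,-130,300),.255),((433,-287,220),.255)])"
```

```text
[511.96710953 133.93022964 326.18360991] [3.14127044e+00 1.21507860e-03 1.03849449e+00] [-0.73121706  0.40463618  0.61271733  1.73163503 -0.25727475  1.08740175
 -0.56801151]
[-0.2284  0.1323  0.0262] turn 0.783
[-0.1141  0.1325  0.08  ] turn 0.0
```

move_arm:
  series:
    - [[-0.228,0.132,0.026],0.783]
    - [[-0.228,0.132,0.026],0.783]
    - [[-0.228,0.132,0.026],0.783]
    - [[-0.228,0.132,0.026],0.783]
    - [[-0.228,0.132,0.026],0.783]

```text
clock: 2.02
eef_pos: [508.7, -134.2, 300.5]
tool_rot: [3.138, 0.002, 0.247]
force: [-0.3, 1.0, -0.7]
width: 85.0
```

move_arm:
  series:
    - [[-0.114,0.132,0.08],0.0]
    - [[-0.114,0.132,0.08],0.0]
    - [[-0.114,0.132,0.08],0.0]
    - [[-0.114,0.132,0.08],0.0]
    - [[-0.114,0.132,0.08],0.0]

```text
clock: 2.65
eef_pos: [430.5, -289.8, 220.8]
tool_rot: [3.14, 0.002, 0.247]
force: [0.2, 0.7, 1.0]
width: 85.6
```

```bash
python3 -c "
from h import *
rel((433,-287,150),.255)
a=get_image('wrist');cv2.imwrite('pics/w1.png',cv2.resize(a,(800,600),interpolation=cv2.INTER_CUBIC))
np.save('w1.npy',read_state()['eef_pos'])
print(read_state()['eef_pos'],read_state()['qpos'])"
```

```text
shift [ 0.0032 -0.0023  0.0708] toolrot [3.1396e+00 1.7000e-03 2.4660e-01] clock 2.65
turn about tool z -0.0084
[ 431.41230129 -288.97573662  221.10649173] [ 0.04795809  0.55291448  0.74038919  1.90543082 -0.4804154   0.86708211
 -0.28841995]
```

View pics/w1.png

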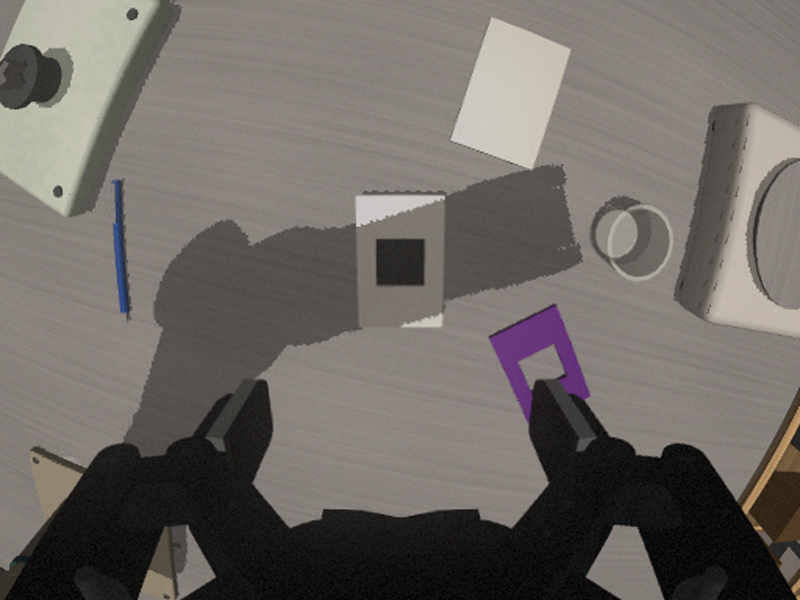

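The sheet lies right under the tool, window centre at (400,262) and corners near (356,195), (445,195), (442,327) and (358,328). It is well aligned with the jaws.

```bash
python3 -c "
from h import *
k=.64
c=[hit('wrist',(x*k,y*k),29) for x,y in [(356,195),(445,195),(442,327),(358,328)]]
for i in range(4):
  d=c[(i+1)%4]-c[i];print(np.linalg.norm(d).round(1),np.arctan2(d[1],d[0]).round(3))
w=hit('wrist',(400.5*k,262*k),29);print('c',np.mean(c,0).round(1),'win',w.round(1))
print('window edges',[hit('wrist',(x*k,y*k),29).round(1) for x,y in [(376,239),(424,239),(424,286),(376,286)]])
rel(w+[0,0,60-29],.25);rel((w[0],w[1],2),.25)
print('shaft',hit('wrist',(12*k,78*k),98).round(1))"
```

```text
63.8 -1.321
100.5 -2.892
64.6 1.832
101.2 0.242
c [ 432.3 -289.5   29. ] win [ 433.2 -289.5   29. ]
window edges [array([ 445.5, -267.9,   29. ]), array([ 454.1, -301.8,   29. ]), array([ 419.8, -311. ,   29. ]), array([ 411. , -276.3,   29. ])]
shift [0.0018 0.0006 0.1611] toolrot [3.1394e+00 1.0000e-03 2.4870e-01] clock 2.7
turn about tool z -0.0013
shift [0.0018 0.0005 0.2191] toolrot [3.1394e+00 1.0000e-03 2.4870e-01] clock 2.7
turn about tool z -0.0013
shaft [519.8  25.2  98. ]
```

move_arm:
  series:
    - [[0.002,0.0005,0.06],-0.003]
    - [[0.002,0.0005,0.12],-0.003]
    - [[0.002,0.0005,0.16],-0.003]
    - [[0.002,0.0005,0.16],-0.003]

```text
clock: 3.2
eef_pos: [433.5, -286.2, 59.3]
tool_rot: [-3.139, 0.003, 0.255]
force: [0.0, 0.1, 0.7]
width: 85.5
```

```bash
python3 -c "
from h import *
rel((433,-289.5,4),.246)"
```

```text
shift [-0.0012  0.0032  0.0553] toolrot [-3.1391e+00  3.1000e-03  2.5510e-01] clock 3.2
turn about tool z 0.0091
```

move_arm:
  series:
    - [[-0.001,0.002,0.025],0.007]
    - [[-0.001,0.002,0.045],0.007]
    - [[-0.001,0.002,0.055],0.007]
    - [[-0.001,0.002,0.055],0.007]

```text
clock: 3.7
eef_pos: [434.0, -288.2, 5.2]
tool_rot: [-3.14, 0.002, 0.249]
force: [-0.2, -0.1, -0.6]
width: 85.1
```

move_arm:
  series:
    - [[0,0,0],0]
    - [[0,0,0],0]
    - [[0,0,0],0]
    - [[0,0,0],0]
    - [[0,0,0],0]
  claw: 0

```text
clock: 4.32
eef_pos: [435.0, -288.5, 6.9]
tool_rot: [-3.141, -0.0, 0.25]
force: [-0.8, 1.8, 8.4]
width: 62.3
```

move_arm:
  series:
    - [[0,0,-0.03],0]
    - [[0,0,-0.08],0]
    - [[0,0,-0.14],0]
    - [[0,0,-0.2],0]
    - [[0,0,-0.2],0]

```text
clock: 4.95
eef_pos: [437.1, -290.7, 211.8]
tool_rot: [3.135, -0.007, 0.25]
force: [0.3, 0.2, -1.5]
width: 62.3
```

```bash
python3 -c "
from h import *
a=get_image('wrist');cv2.imwrite('pics/w2.png',cv2.resize(a,(800,600),interpolation=cv2.INTER_CUBIC))
s=read_state();print(s['eef_pos'],s['width'],s['force'],s['clock'])
plan([((520,-100,220),.25),((530,0,220),.25)])"
```

```text
[ 436.01521874 -289.05316716  209.34465383] 61.951143644053296 [-0.6583609   1.51995854 -0.95028966] 5.0
[ 0.1282 -0.1624 -0.0107] turn 0.0
[ 0.0344 -0.0944 -0.    ] turn 0.0
```

View pics/w2.png

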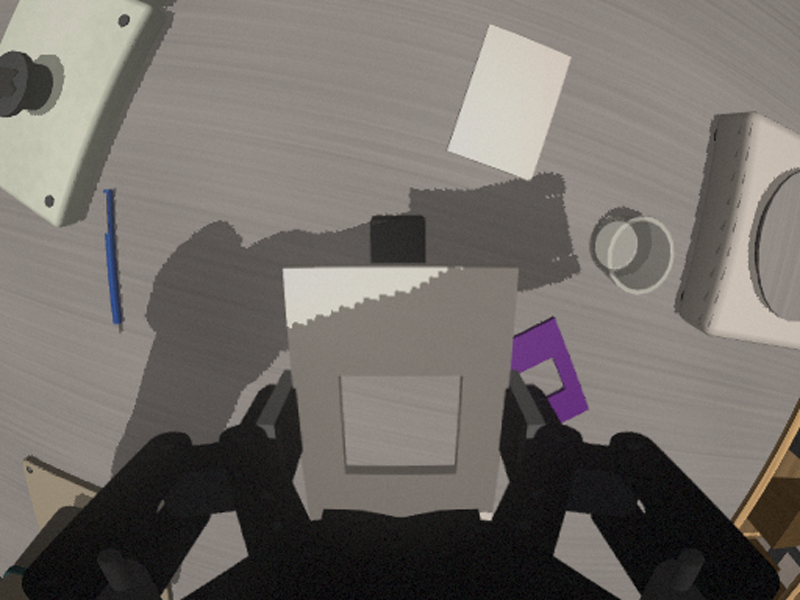

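The sheet is held by its long edges and hangs level. The window corners are at (341,376), (462,376), (457,474) and (344,474), and the front corners at (283,268) and (518,267). A PnP fit gives its pose in the tool frame.

```bash
cat >> h.py <<'E'
def pnp(obj,pix):
    m=camera_model("wrist");f=192/np.tan(np.radians(m["fov_y"])/2)
    K=np.array([[f,0,m["cx"]],[0,f,m["cy"]],[0,0,1]])
    n=cv2.fisheye.undistortPoints(np.array(pix,float)[None],K,np.zeros(4))
    _,r,t=cv2.solvePnP(np.array(obj,float),n,np.eye(3),None)
    T=np.eye(4);T[:3,:3]=cv2.Rodrigues(r)[0];T[:3,3]=t[:,0];T=np.array(m["tool_from_camera"])@T
    e=cv2.projectPoints(np.array(obj,float),r,t,np.eye(3),None)[0]-n.reshape(-1,1,2)
    print("in tool: pos",T[:3,3].round(1),"rotvec",R.from_matrix(T[:3,:3]).as_rotvec().round(3),"px err",(np.abs(e).max()*f).round(2));return T
E
python3 -c "
from h import *
k=.64
pnp([(18,-18,0),(18,18,0),(-18,18,0),(-18,-18,0),(50,-32,0),(50,32,0)],np.array([(341,376),(462,376),(457,474),(344,474),(283,268),(518,267)])*k)
for p in [(12,76)]: print(hit('wrist',(p[0]*k,p[1]*k),98))
"
```

```text
in tool: pos [ -3.6   0.3 -21.9] rotvec [ 0.004 -0.011 -0.001] px err 1.41
[525.2820279   13.54924406  98.        ]
```

```bash
python3 -c "
from h import *
plan([((450,20,200),.25)])"
```

```text
[ 0.09   -0.296   0.0093] turn 0.0
```

move_arm:
  series:
    - [[0.02,-0.06,0],0]
    - [[0.04,-0.12,0],0]
    - [[0.06,-0.18,0.005],0]
    - [[0.08,-0.24,0.009],0]
    - [[0.09,-0.296,0.009],0]

```text
clock: 5.62
eef_pos: [449.1, 22.4, 198.9]
tool_rot: [3.139, -0.002, 0.251]
force: [0.4, 0.7, 0.5]
width: 62.3
```

move_arm:
  series:
    - [[0,0,0],0]
    - [[0,0,0],0]
    - [[0,0,0],0]

```text
clock: 6.0
eef_pos: [449.0, 20.7, 198.7]
tool_rot: [3.139, -0.002, 0.248]
force: [-0.2, -0.7, -0.9]
width: 62.1
```

```bash
python3 -c "
from h import *
s=read_state()
a=get_image('wrist');cv2.imwrite('pics/w3.png',a);cv2.imwrite('pics/w3b.png',cv2.resize(a[20:230,140:420],(800,600),interpolation=cv2.INTER_CUBIC))
print(s['eef_pos'],s['tool_rot'],s['width'],s['force'],s['clock'])"
```

```text
[448.98477961  20.68361593 198.73928353] [ 3.1385893e+00 -1.9676843e-03  2.4752902e-01] 62.14031962705326 [-0.24109435 -0.69671595 -0.94104251] 6.0
```

View pics/w3b.png

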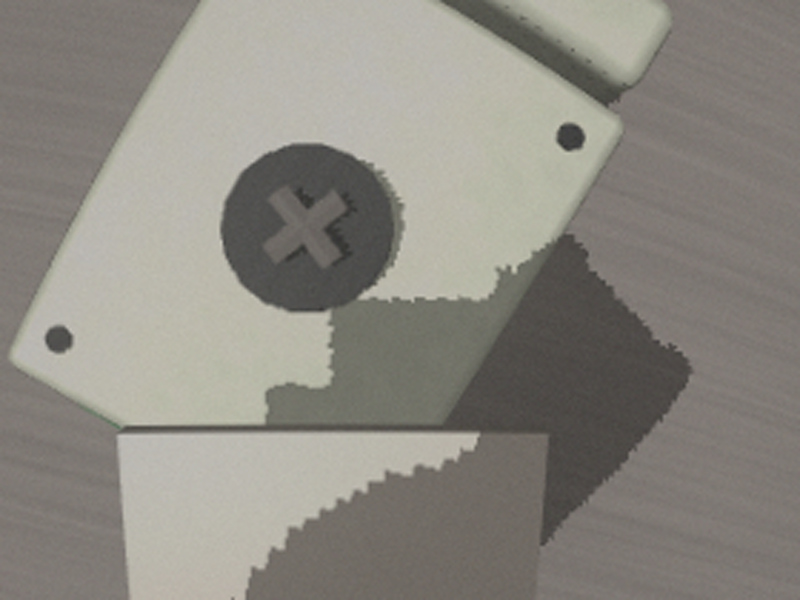

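The plate centre is at (307,227) in the crop and the cross centre at (306,226). The cross arm ends are at about (338,200)/(272,253) and (278,197)/(332,260).

```bash
python3 -c "
from h import *
P=lambda x,y:(x/2.857+140,y/2.857+20)
print('plate',hit('wrist',P(307,227),75).round(1),'r',[np.linalg.norm(hit('wrist',P(a,227),75)-hit('wrist',P(393,227),75)).round(1)/2 for a in [221]])
t=hit('wrist',P(306,226),98);print('tip',t.round(1))
for a,b in [((272,253),(338,200)),((332,260),(278,197))]:
  d=hit('wrist',P(*b),97)-hit('wrist',P(*a),97);print(np.linalg.norm(d).round(1),np.arctan2(d[1],d[0]).round(3))
s=read_state();m=camera_model('wrist')
"
```

```text
plate [523.7  46.8  75. ] r [np.float64(26.65)]
tip [523.6  46.5  98. ]
24.1 -0.643
23.8 0.944
```

```bash
python3 -c "
from h import *
plan([((526.8,47.2,120),.25)])"
```

```text
[ 0.0819 -0.0068  0.0788] turn -0.003
```

move_arm:
  series:
    - [[0.04,-0.004,0.02],0]
    - [[0.08,-0.007,0.05],0]
    - [[0.082,-0.007,0.079],0]
    - [[0.082,-0.007,0.079],0]

```text
clock: 6.55
eef_pos: [525.7, 45.7, 118.3]
tool_rot: [3.139, 0.002, 0.244]
force: [-0.4, -0.1, -1.1]
width: 62.1
```

```bash
python3 -c "
from h import *
s=read_state();a=get_image('wrist');cv2.imwrite('pics/w4.png',cv2.resize(a[150:360,120:400],(800,600),interpolation=cv2.INTER_CUBIC))
print(s['eef_pos'],s['tool_rot'],s['clock'])
plan([((526.8,47.2,59),.25)])"
```

```text
[525.70757766  45.72453169 118.31530418] [3.13893620e+00 2.28059842e-03 2.44493700e-01] 6.55
[ 0.0008 -0.0015  0.0607] turn -0.006
```

View pics/w4.png

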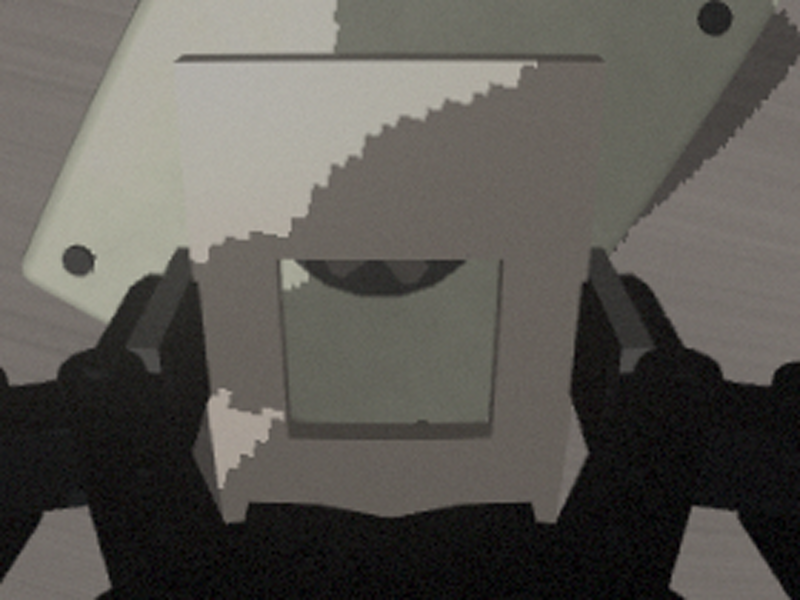

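The plate edge shows through the window centred at about x=380 against the window centre at 390, which fits the remaining -1.5 mm correction. I lower the sheet now.

move_arm:
  series:
    - [[0.001,-0.0015,0.015],-0.003]
    - [[0.001,-0.0015,0.03],-0.003]
    - [[0.001,-0.0015,0.045],-0.003]
    - [[0.001,-0.0015,0.054],-0.003]
    - [[0.001,-0.0015,0.059],-0.003]

```text
clock: 7.22
eef_pos: [526.8, 47.0, 60.0]
tool_rot: [3.138, 0.001, 0.247]
force: [-1.1, -0.4, -0.1]
width: 62.2
```

move_arm:
  series:
    - [[0,0,0],0]
    - [[0,0,0],0]

```text
clock: 7.48
eef_pos: [527.0, 47.0, 60.2]
tool_rot: [3.138, 0.0, 0.247]
force: [-0.7, -0.3, -0.1]
width: 62.2
```

```bash
python3 -c "
from h import *
s=read_state();a=get_image('wrist');cv2.imwrite('pics/w5.png',cv2.resize(a[150:360,120:400],(800,600),interpolation=cv2.INTER_CUBIC))
print(s['eef_pos'],s['tool_rot'],s['clock'],s['force'])"
```

```text
[527.03929269  46.95807443  60.19926497] [3.13834076e+00 1.46879866e-04 2.47140206e-01] 7.475 [-0.66036838 -0.32657601 -0.14000938]
```

View pics/w5.png

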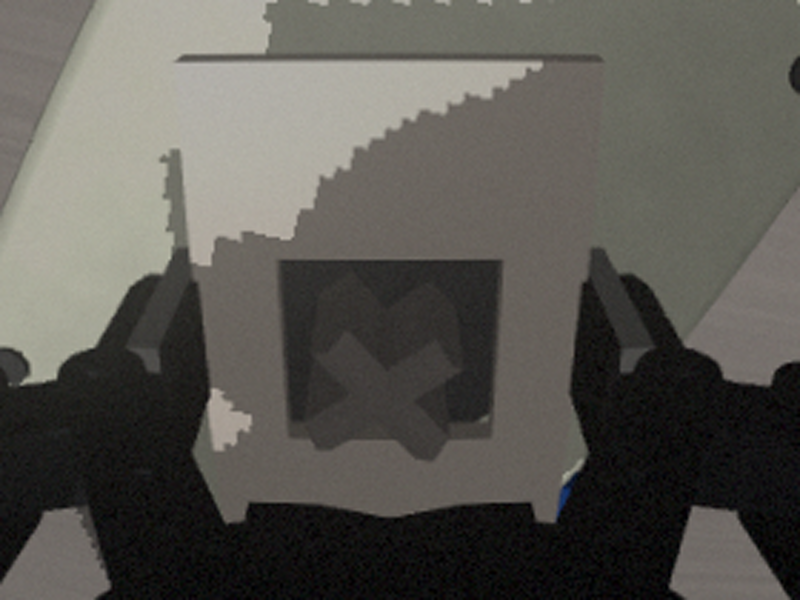

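The shaft tip at about (386,393) stands up through the window. I check the relative centring.

```bash
python3 -c "
from h import *
P=lambda x,y:(x/2.857+120,y/2.857+150)
T=pnp([(18,-18,0),(18,18,0),(-18,18,0),(-18,-18,0),(50,-32,0),(50,32,0)],[P(*p) for p in [(279,260),(502,260),(491,438),(289,438),(177,61),(603,61)]])
s=read_state();M=R.from_euler('xyz',s['tool_rot']).as_matrix()
print('sheet top centre world',(M@T[:3,3]+s['eef_pos']).round(1))
for q in [(386,393)]:print('tip',hit('wrist',P(*q),98).round(1))
"
```

```text
in tool: pos [ -4.    0.3 -21.3] rotvec [-0.001 -0.015 -0.001] px err 0.59
sheet top centre world [523.3  45.8  81.6]
tip [526.8  47.5  98. ]
```

move_arm:
  series:
    - [[0.002,-0.0005,0],0]
    - [[0.002,-0.0005,0.001],0]
    - [[0.002,-0.0005,0.002],0]
    - [[0.002,-0.0005,0.002],0]

```text
clock: 8.02
eef_pos: [528.8, 48.0, 58.2]
tool_rot: [3.138, 0.0, 0.247]
force: [0.1, 0.3, -0.7]
width: 62.3
```

move_arm:
  series:
    - [[0,0,0.001],0]
    - [[0,0,0.001],0]

```text
clock: 8.28
eef_pos: [528.9, 47.9, 57.5]
tool_rot: [3.139, -0.0, 0.247]
force: [-1.2, 0.6, 5.1]
width: 61.8
```

Contact at 5 N, so I release.

move_arm:
  series:
    - [[0,0,0],0]
    - [[0,0,0],0]
    - [[0,0,0],0]
    - [[0,0,0],0]
    - [[0,0,0],0]
  claw: 1

```text
clock: 8.9
eef_pos: [528.9, 47.9, 57.5]
tool_rot: [3.139, -0.0, 0.247]
force: [0.4, 0.1, 0.2]
width: 85.3
```

move_arm:
  series:
    - [[0,0,-0.02],0]
    - [[0,0,-0.05],0]
    - [[0,0,-0.1],0]
    - [[-0.04,0,-0.15],0]
    - [[-0.08,0,-0.17],0]

```text
clock: 9.52
eef_pos: [451.5, 28.2, 229.5]
tool_rot: [3.138, -0.004, 0.247]
force: [0.1, -0.5, 0.0]
width: 85.7
```

```bash
python3 -c "
from h import *
s=read_state();a=get_image('wrist');cv2.imwrite('pics/w6.png',cv2.resize(a[20:230,140:420],(800,600),interpolation=cv2.INTER_CUBIC))
print(s['eef_pos'],s['tool_rot'],s['clock'],s['force'])"
```

```text
[451.51384895  28.23276856 229.48971826] [ 3.1381091  -0.00361786  0.24702207] 9.525 [ 0.0813505  -0.4911703   0.02142582]
```

View pics/w6.png

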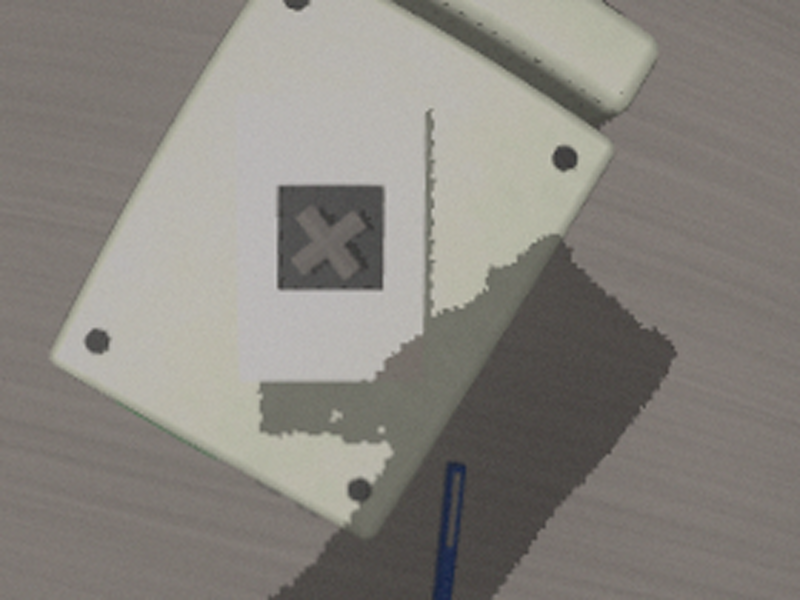

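The sheet lies flat and centred: window centre (330,238), cross (329,242). Next I refine the shaft and route to the disc.

```bash
python3 -c "
from h import *
P=lambda x,y:(x/2.857+140,y/2.857+20)
print('tip',hit('wrist',P(329,242),98).round(1),'win',hit('wrist',P(330.5,238),80).round(1))
for a,b in [((293,270),(365,215)),((355,275),(305,210))]:
  d=hit('wrist',P(*b),97)-hit('wrist',P(*a),97);print(np.linalg.norm(d).round(1),np.arctan2(d[1],d[0]).round(3))
# bar direction: scene crop bar top ends
Q=lambda x,y:((x-256)/4+311,y/4+244)
print(hit('scene',Q(383,66),70)) if 0 else None
for n,a,b in [('scene',Q(389,35),Q(381,122))]:
  d=hit(n,a,70)-hit(n,b,32);print(hit(n,a,70).round(1),hit(n,b,32).round(1),np.arctan2(d[1],d[0]))
plan([((440,270,250),.6)])
"
```

```text
tip [516.7  45.3  98. ] win [518.1  45.2  80. ]
29.1 -0.668
26.5 0.893
[430.4 296.4  70. ] [460. 328.  32.] -2.3232180201768773
[ 0.0533 -0.2374 -0.0199] turn -0.357
```

move_arm:
  series:
    - [[0.013,-0.06,-0.01],-0.18]
    - [[0.026,-0.12,-0.02],-0.357]
    - [[0.04,-0.18,-0.02],-0.357]
    - [[0.053,-0.237,-0.02],-0.357]
    - [[0.053,-0.237,-0.02],-0.357]

```text
clock: 10.2
eef_pos: [438.6, 275.1, 249.2]
tool_rot: [-3.139, 0.001, 0.61]
force: [0.0, -0.7, -0.1]
width: 85.3
```

move_arm:
  series:
    - [[0,0,0],0]
    - [[0,0,0],0]

```text
clock: 10.45
eef_pos: [438.6, 274.1, 249.1]
tool_rot: [-3.139, 0.002, 0.608]
force: [0.6, -1.0, 0.4]
width: 85.4
```

```bash
python3 -c "
from h import *
s=read_state();a=get_image('wrist');cv2.imwrite('pics/w7.png',cv2.resize(a[40:250,110:390],(800,600),interpolation=cv2.INTER_CUBIC))
print(s['eef_pos'],s['tool_rot'],s['clock'],s['qpos'])"
```

```text
[438.60249015 274.09215817 249.12228378] [-3.13927106e+00  1.59803693e-03  6.07987207e-01] 10.45 [-1.12187061  0.51711424  0.76999093  1.8744942  -0.44578211  0.93147899
 -1.10585994]
```

View pics/w7.png

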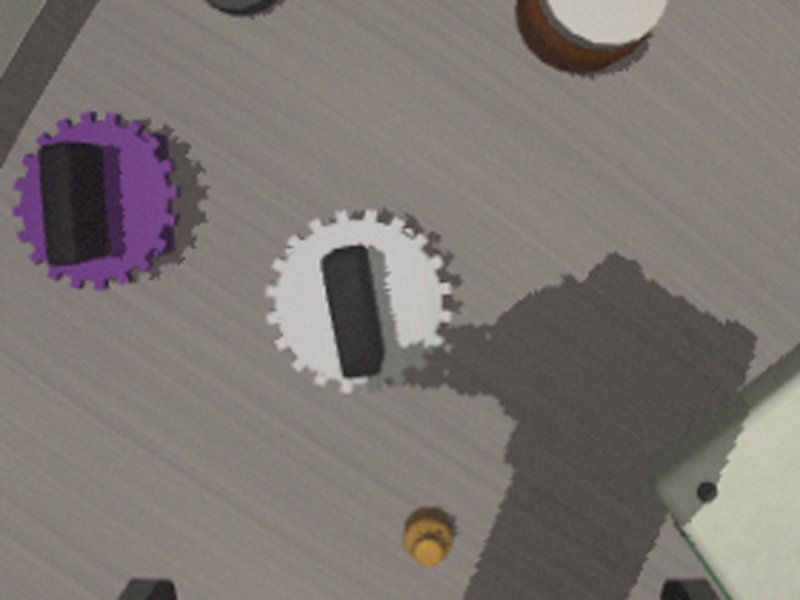

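The grey disc's rim is centred at about (360,301) in the crop. Its bar runs from (343,250) to (365,375), with shadow to its right. The purple look-alike is at (95,205), out of the way. I fit the rim and bar by colour.

```bash
python3 -c "
from h import *
a=cv2.imread('pics/w7.png');g=cv2.cvtColor(a,cv2.COLOR_BGR2GRAY)
P=lambda x,y:(x/2.857+110,y/2.857+40)
def blob(m,seed):
  n,l,st,c=cv2.connectedComponentsWithStats(m.astype(np.uint8));k=l[seed[1],seed[0]];return (l==k).astype(np.uint8)
b=blob(g<60,(352,310));h=max(cv2.findContours(b,0,2)[0],key=len)[:,0]
W=np.array([hit('wrist',P(*p),60)[:2] for p in h],np.float32);print('bar',b.sum(),cv2.minAreaRect(W))
w=blob((g>170),(300,320));h=cv2.convexHull(max(cv2.findContours(w,0,2)[0],key=len))[:,0]
W=np.array([hit('wrist',P(*p),30)[:2] for p in h],np.float32);print('rim',w.sum(),cv2.minEnclosingCircle(W))
for p in [(322,262),(345,377),(366,248),(383,368)]: print(hit('wrist',P(*p),66)[:2].round(1))
"
```

```text
bar 5313 ((443.36822509765625, 308.3694763183594), (51.56691360473633, 17.88913345336914), 43.67420959472656)
rim 13563 ((442.7397155761719, 308.6983947753906), 40.05970764160156)
[453.8 329.5]
[421.1 296.9]
[467.8 318.6]
[432.6 286.6]
```

```bash
python3 -c "
from h import *
plan([((443,308.5,110),.762),((443,308.5,38),.762)])"
```

```text
[ 0.0232 -0.026   0.1393] turn -0.155
[0.    0.    0.072] turn 0.0
```

move_arm:
  series:
    - [[0.012,-0.013,0.03],-0.155]
    - [[0.023,-0.026,0.08],-0.155]
    - [[0.023,-0.026,0.13],-0.155]
    - [[0.023,-0.026,0.139],-0.155]
    - [[0.023,-0.026,0.139],-0.155]

```text
clock: 11.12
eef_pos: [443.4, 307.6, 111.0]
tool_rot: [-3.14, 0.001, 0.76]
force: [0.9, 1.1, 0.6]
width: 85.2
```

```bash
python3 -c "
from h import *
plan([((443,308.5,38),.762)])"
```

```text
[ 0.0003 -0.001   0.073 ] turn -0.002
```

move_arm:
  series:
    - [[0,-0.001,0.03],0]
    - [[0,-0.001,0.055],0]
    - [[0,-0.001,0.073],0]
    - [[0,-0.001,0.073],0]

```text
clock: 11.62
eef_pos: [442.9, 308.3, 38.3]
tool_rot: [-3.14, 0.0, 0.76]
force: [-0.5, 0.2, -0.4]
width: 85.2
```

move_arm:
  series:
    - [[0,0,0],0]
    - [[0,0,0],0]
    - [[0,0,0],0]
    - [[0,0,0],0]
    - [[0,0,0],0]
  claw: 0

```text
clock: 12.25
eef_pos: [443.0, 308.5, 38.7]
tool_rot: [-3.14, -0.0, 0.76]
force: [-1.0, 0.4, 5.2]
width: 15.4
```

move_arm:
  series:
    - [[0,0,0],0]
    - [[0,0,0],0]
    - [[0,0,0],0]
    - [[0,0,0],0]

```text
clock: 12.75
eef_pos: [443.0, 308.4, 38.7]
tool_rot: [-3.14, 0.0, 0.76]
force: [-1.1, 0.2, 2.4]
width: 15.2
```

move_arm:
  series:
    - [[0,0,-0.02],0]
    - [[0,0,-0.06],0]
    - [[0,0,-0.12],0]
    - [[0,0,-0.17],0]
    - [[0,0,-0.17],0]

```text
clock: 13.38
eef_pos: [445.3, 309.1, 211.8]
tool_rot: [-3.141, -0.007, 0.76]
force: [0.3, 0.4, -3.2]
width: 15.4
```

```bash
python3 -c "
from h import *
s=read_state();print(s['force'],s['width'])
plan([((450,140,205),.926),((470,-26,205),.926)])"
```

```text
[ 0.34348268  0.37351609 -3.19936489] 15.397449182092823
[-0.1131  0.1257  0.0068] turn -0.166
[-0.1207  0.1158 -0.    ] turn 0.0
```

move_arm:
  series:
    - [[-0.037,0.041,0.007],-0.08]
    - [[-0.075,0.083,0.007],-0.166]
    - [[-0.113,0.126,0.007],-0.166]
    - [[-0.113,0.126,0.007],-0.166]

```text
clock: 13.88
eef_pos: [449.1, 134.5, 202.8]
tool_rot: [-3.141, -0.003, 0.917]
force: [0.7, 0.0, -2.8]
width: 15.2
```

move_arm:
  series:
    - [[-0.04,0.038,0],0]
    - [[-0.08,0.077,0],0]
    - [[-0.12,0.116,0],0]
    - [[-0.12,0.116,0],0]
    - [[-0.12,0.116,0],0]

```text
clock: 14.5
eef_pos: [467.6, -30.0, 201.3]
tool_rot: [-3.139, -0.002, 0.918]
force: [0.7, 1.5, -1.8]
width: 15.0
```

move_arm:
  series:
    - [[0,0,0],0]
    - [[0,0,0],0]
    - [[0,0,0],0]

```text
clock: 14.88
eef_pos: [467.6, -29.1, 201.2]
tool_rot: [-3.138, -0.002, 0.92]
force: [0.3, -0.8, -1.7]
width: 15.0
```

```bash
python3 -c "
from h import *
s=read_state();a=get_image('wrist');cv2.imwrite('pics/w8raw.png',a);cv2.imwrite('pics/w8.png',cv2.resize(a[0:384,136:376],(500,800)[:2] if 0 else (375,600),interpolation=cv2.INTER_CUBIC))
c=cv2.resize(a[60:180,176:336],(800,600),interpolation=cv2.INTER_CUBIC);cv2.imwrite('pics/w8b.png',c)
print(s['eef_pos'],s['tool_rot'],s['clock'],s['qpos'])"
```

```text
[467.55745357 -29.09085265 201.18530895] [-3.13837684e+00 -2.41409476e-03  9.19503006e-01] 14.875 [-0.42532509  0.48226398  0.61641585  2.05162087 -0.41833534  0.73251937
 -0.19638852]
```

View pics/w8b.png

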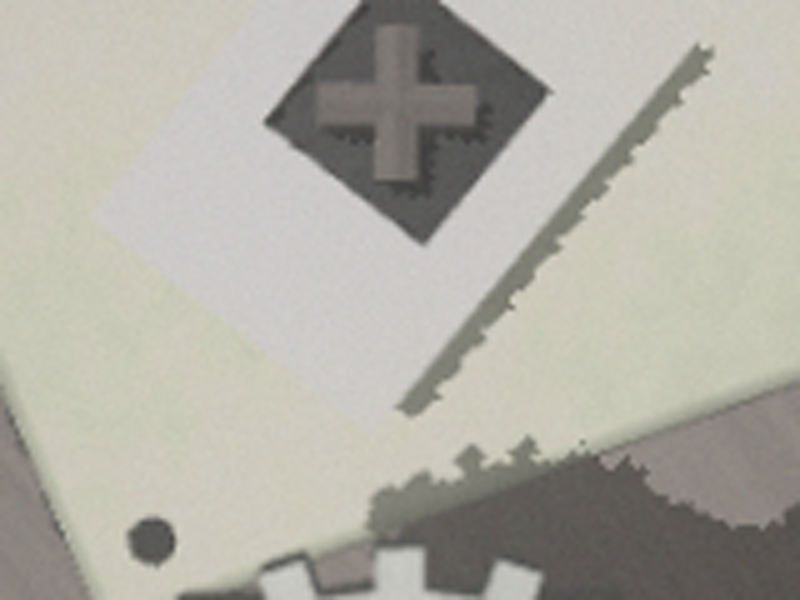

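The cross is centred at (397,103) in the crop with arms along the image axes, so tool yaw 0.92 is right. The disc's front tooth tip is at (400,548), which I use to check its in-hand offset.

```bash
python3 -c "
from h import *
P=lambda x,y:(x/5+176,y/5+60)
t=hit('wrist',P(397,103),98);print('tip',t.round(1))
for a,b in [((316,103),(477,103)),((397,182),(397,25))]:
  d=hit('wrist',P(*b),97)-hit('wrist',P(*a),97);print(np.linalg.norm(d).round(1),np.arctan2(d[1],d[0]).round(3))
s=read_state();M=R.from_euler('xyz',s['tool_rot']).as_matrix()
for p in [(400,548),(510,565),(290,570)]:
  q=hit('wrist',P(*p),s['eef_pos'][2]-6.7);print('tooth in tool',(M.T@(q-s['eef_pos'])).round(1))
rel((t[0],t[1],160),.92)
rel((523.7,46.3,160),.92)
"
```

```text
tip [523.6  46.3  98. ]
26.2 -0.652
26.3 0.92
tooth in tool [40.9 -0.5  6.8]
tooth in tool [39.1 10.8  6.8]
tooth in tool [ 38.5 -11.9   6.8]
shift [ 0.094  -0.0012  0.0415] toolrot [-3.1385e+00 -2.5000e-03  9.1900e-01] clock 14.925
turn about tool z -0.001
shift [ 0.0941 -0.0011  0.0415] toolrot [-3.1385e+00 -2.5000e-03  9.1900e-01] clock 14.925
turn about tool z -0.001
```

move_arm:
  series:
    - [[0.04,-0.001,0],0]
    - [[0.08,-0.001,0.01],0]
    - [[0.0935,-0.001,0.03],0]
    - [[0.0935,-0.001,0.041],0]
    - [[0.0935,-0.001,0.041],0]

```text
clock: 15.55
eef_pos: [522.2, 44.8, 159.9]
tool_rot: [-3.137, -0.0, 0.918]
force: [-0.1, 0.6, -2.4]
width: 15.0
```

```bash
python3 -c "
from h import *
s=read_state();print(s['tool_rot'],s['force'])
rel((523.6,46.3,142),.92)"
```

```text
[-3.13719305e+00 -4.05966439e-04  9.17875526e-01] [-0.0551957   0.64808189 -2.35557343]
shift [0.002  0.0002 0.0179] toolrot [-3.1372e+00 -4.0000e-04  9.1790e-01] clock 15.55
turn about tool z -0.0021
```

move_arm:
  series:
    - [[0.0015,0,0.01],0]
    - [[0.0015,0,0.018],0]
    - [[0.0015,0,0.024],0]
    - [[0.0015,0,0.03],0]
    - [[0.0015,0,0.03],0]

```text
clock: 16.18
eef_pos: [522.7, 46.0, 129.5]
tool_rot: [-3.137, 0.0, 0.918]
force: [-0.6, 0.4, -2.3]
width: 15.2
```

Meshed without contact: the hub's underside is at about 91 mm, below the 98 mm tip. I continue down.

move_arm:
  series:
    - [[0.0005,0,0.003],0]
    - [[0.0005,0,0.006],0]
    - [[0.0005,0,0.009],0]
    - [[0.0005,0,0.011],0]
    - [[0.0005,0,0.012],0]

```text
clock: 16.8
eef_pos: [522.9, 46.5, 117.7]
tool_rot: [-3.136, -0.0, 0.918]
force: [-0.6, -0.0, 3.7]
width: 15.4
```

move_arm:
  series:
    - [[0,0,0],0]
    - [[0,0,0],0]

```text
clock: 17.05
eef_pos: [522.9, 46.5, 118.0]
tool_rot: [-3.136, -0.0, 0.918]
force: [-1.3, 0.2, 3.3]
width: 15.3
```

Seated at z 118. I press the plate down.

move_arm:
  series:
    - [[0,0,0.002],0]
    - [[0,0,0.004],0]
    - [[0,0,0.006],0]
    - [[0,0,0.007],0]
    - [[0,0,0.007],0]

```text
clock: 17.68
eef_pos: [523.0, 46.5, 112.5]
tool_rot: [-3.136, -0.002, 0.917]
force: [-5.9, 0.5, 20.0]
width: 15.3
```

move_arm:
  series:
    - [[0,0,0],0]
    - [[0,0,0],0]

```text
clock: 17.92
eef_pos: [522.9, 46.5, 113.0]
tool_rot: [-3.136, -0.002, 0.917]
force: [-3.2, 0.7, 6.6]
width: 15.1
```

A zero move resets the target and relaxes the push. I press again and leave the target below.

move_arm:
  series:
    - [[0,0,0.0015],0]
    - [[0,0,0.0025],0]
    - [[0,0,0.003],0]
    - [[0,0,0.003],0]
    - [[0,0,0.003],0]

```text
clock: 18.55
eef_pos: [523.0, 46.4, 112.4]
tool_rot: [-3.135, -0.004, 0.917]
force: [-7.9, 0.4, 28.2]
width: 14.8
```

```bash
python3 -c "
from h import *
for i in range(3):
  a=get_image('wrist' if i<2 else 'side');s=read_state();print(s['eef_pos'].round(1),s['force'].round(1),s['clock'],s['tool_rot'].round(3))
b=get_image('scene')
f=lambda a,x,y:cv2.resize(a[y-45:y+45,x-60:x+60],(400,300),interpolation=cv2.INTER_CUBIC)
w=cv2.resize(get_image('wrist'),(400,300))
cv2.imwrite('pics/end.png',np.vstack([np.hstack([f(a,263,180),f(b,261,200)]),np.hstack([w,w*0])]))"
```

```text
[523.   46.5 112.4] [-7.5  0.6 28.6] 18.6 [-3.135 -0.004  0.917]
[523.   46.4 112.5] [-8.   0.5 27.3] 18.65 [-3.135 -0.004  0.917]
[523.   46.5 112.5] [-6.8  1.  27.8] 18.7 [-3.135 -0.004  0.917]
```

View pics/end.png

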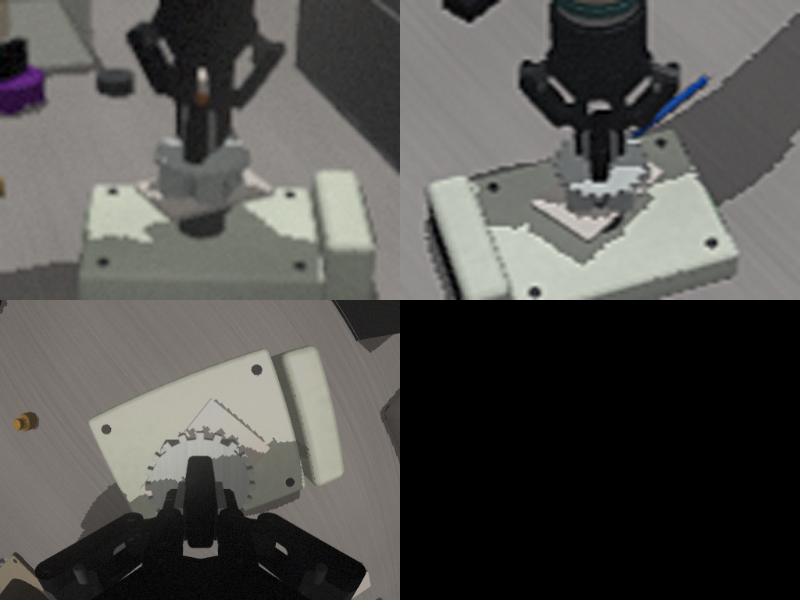

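The disc sits flat on the sheet, and the push is steady at 28 N against the stop. I hand in.

```bash
python3 -c "
from h import *
print(finish_job());s=read_state();print(s['eef_pos'],s['force'])"
```

```text
the job is handed in; nothing more can be done
None
the job is handed in; nothing more can be done
```

I laid the windowed sheet on the lower plate over the shaft and let go of it. I then meshed the disc on the shaft, pressed it down, and handed the job in at 18.8 s still gripping and pushing. `finish_job()` gives no verdict.

- **Sheet:** after I let go, the wrist picture showed it flat, with the cross about 1.5 mm from the window centre.
- **Disc:** it went onto the shaft without resistance at tool yaw 0.918 (cross measured at 0.92). It met the sheet at TCP z 118.0, where I expected 118.7.
- **Final push:** the force held steady at about 28 N. The TCP was at z 112.4, 5.3–5.6 mm below first contact, and the steep rise in force suggests the plate is on its stop. The TCP was about 0.6 mm from the measured shaft axis.
- **What disagreed or slipped:**
  - One shaft reading was 7 mm off, probably because the arm was still moving. I dropped it because later readings agreed on (523.6, 46.3).
  - A zero-shift move briefly let the push drop to 6.6 N, so I pressed again.
  - There was a side force of about 7 N at the end.
- **Not measured:** I could not read the platen joint directly, and I did not measure the bystanders at the end. No move went near them.

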